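# Close the cup drawer and seat the reaming cone on the citrus press

### The job

Get the citrus press ready and start it: first push its cup drawer fully shut, then take the ribbed reaming cone out of the tumbler it hangs in, turn it until its cross-shaped spline drops into the cross slot of the press's spindle, and slide it fully home. Then press the cone straight down until the spring spindle is at the bottom of its travel, and finish there, still holding the cone in the fingers and keeping it pressed down. Leave the other things on the ledge where they are, and do not knock the tumblers over.

Things in the scene. Friction and masses are not known exactly. Their poses are not given: they have to be found in the camera images.
- press: Cast aluminium citrus press, fixed: housing 170 x 170 mm, 125 mm high, with a round steel dish (120 mm across, rim 134 mm above the ledge) on its deck and the spindle in the dish's middle. Origin: centre of the underside, straight below the spindle; x points to the back (away from the drawer front), z up. Turned by up to 0.25 rad about vertical.
- column_top (a point): Top of the press's column, 225 mm above the ledge, 124 mm from the spindle axis on the press's -y side (column 26 mm thick in y, 45 mm in x). From here the pressing arm is folded back, leaning away from the housing, up to 360 mm high; it stays there: keep clear.
- drawer (a joint): Cup drawer (aluminium front panel, steel cup behind it) in the housing's -x side: how far it stands open, in m, 0 = fully shut, grows as it comes out along the press's -x. It starts 50 to 80 mm open, slides with about 2 N of friction and stays where it is left.
- drawer_front (a point): Middle of the top edge of the drawer panel's outer face, 107 mm above the ledge; axes as the press's. The panel is flat, upright, 166 mm wide, 12 mm thick, from 12 to 107 mm above the ledge; push its outer face along the press's +x. Shut, its outer face stands 97 mm in front of the spindle axis.
- socket (a point): Centre of the top of the spindle's steel drive hub, 166 mm above the ledge when up; z up. The hub is 36 mm square: four square posts with a cross-shaped slot between them, open at top and sides, 27 mm deep, slots 9.6 mm wide along this point's x and y. It stands at any angle about vertical (four-fold symmetric); a stiff gearbox holds it (0.4 Nm to turn).
- plunger (a joint): How far the spindle is pressed down, in m: 0 = up, 0.008 = bottom stop. A spring pushes it up: with the cone seated it takes about 3 N from the hand to begin to move and 11 N at the bottom.
- cone: White plastic reaming cone, 100 to 165 g, hanging upright in a tumbler's mouth, flange on the rim. Origin: centre of the flange's underside, z up. Flange 78 mm across, 5 mm thick (z 0 to 5 mm). On it four upright flat-ended ribs in a cross along the cone's x and y, 12 mm wide, 44 mm across opposite ends, z 5 to 43 mm: grip two opposite rib ends from above. Dome up to z 68 mm.
- stem_tip (a point): Lower end of the cone's stem, 24 mm below the cone's origin, axes as the cone's. The stem is a cross-shaped spline, fins along x and y in line with the ribs: 26 mm across and 6 mm thick, the lowest 4 mm a rounded nose (radius 3 mm, 24 mm across). Fully home, the flange's underside rests on top of the hub.
- tumbler_a: Short glass tumbler, 70 mm across the rim, 85 mm high, 300 g, loose; it holds the cone at the start. Origin: centre of its underside.
- tumbler_b: A like tumbler, empty. Origin: centre of its underside.
- funnel: Orange plastic funnel standing mouth down, 90 mm across, 85 mm high; leave alone. Origin: centre of its underside.
- sugar_jar: Closed glass jar, 76 mm across, 110 mm high; leave alone. Origin: centre of its underside.
- shaker: Steel shaker, 40 mm across, 72 mm high; leave alone. Origin: centre of its underside.
- spoon: Spoon lying flat; leave alone.
- bowl: White bowl, 124 mm across, 50 mm high; leave alone. Origin: centre of its underside.
- squeezed_half: Squeezed lemon half, cut side down, 72 mm across, 33 mm high; leave alone. Origin: centre of its underside.

How it is judged:
By the outcome, as a careful person would: the job done as asked, in the order asked, and still so for the second after the job is handed in, while the arm keeps its last pose, push and grip.
It also fails if it takes over 58 s, if anything falls off the work surface, if the arm or the gripper's body presses on something with over 40 N, if the wrist force passes 120 N, or if a joint passes its speed limit or range.

### The arm

A 6-joint arm with a two-finger parallel gripper is mounted at the origin on the work surface. World frame = base frame: x ahead of the robot, y to its left, z up, the work surface at z = 0. Lengths are in m, angles in rad, forces in N, time in s.
With the tool pointing down it reaches from about 0.35 to 0.975 m from the base axis. Payload 7.1 kg.
Tool frame: the origin (TCP) lies midway between the tips of the shut fingers; the grasp point (between the pads) lies 19 mm behind it; z points along the fingers, x is the direction in which the jaws open and shut, and the axes are right-handed (so a half turn about z gives the same grasp; the last joint's range is limited). The gripper opens to 88 mm and grips with 3 to 60 N. Pads are 20 mm wide; open, the fingers measure 115 mm over their backs; the gripper's body (75 mm by 178 mm) begins 61 mm behind the grasp point.
Start: joints at [1.325, 0.423, 1.63, -0, 1.089, -0.019], TCP at [0.141, 0.609, 0.223] pointing down, gripper open.
Joint ranges: [-3, 3], [-0.9, 2.11], [0.09, 2.58], [-1.31, 4.45], [0.11, 2.69], [-2.54, 2.54]. Speed limits (rad/s): [2.39, 2.39, 3.01, 3.14, 3.14, 3.14].

### API

Orientations are given as a unit quaternion [w, x, y, z].
In Python, from station import move_pose, movel, movej, command_gripper, wait, inverse_kinematics, read_camera, camera_info, MotionError, job_done, get_time, get_joint_pos, get_qvel, get_effort, get_tcp_pos, get_ee_rot, get_ft_force, get_ft_torque, get_grip_width gives the robot as it stands. Calls block until the motion is done:
- move_pose(position, orientation): joint-space move of the TCP to a pose.
- movel(position, frame=None, v=0.15, until_force=None): straight line of the TCP; frame=None keeps the orientation; v is the mean speed in m/s. With until_force (N) it stops when the force on the tool has changed by that much, and returns True; else False.
- movej(angles): joint-space move.
- command_gripper(opening): opening from 0.0 (shut) to 1.0 (fully open); the grip force is fixed at half the most; returns when the fingers have stopped.
- wait(seconds).
- inverse_kinematics(position, orientation): joint angles nearest the present ones, or None.
- read_camera(name): name is "side" or "top"; returns the picture (480x640x3 uint8, red, green, blue); there is no depth.
- camera_info(name): a dict with "intrinsics" (3x3 intrinsics, pixels), "T" (4x4, takes a point from camera to world coordinates). Camera axes: x right, y up, looking along -z (the intrinsics and any distortion apply to the point x, -y, -z); pixel columns grow to the right and rows downward; lengths in m; the calibration is good to about 2 mm. A picture is of the moment at which its call begins. camera_info takes no time and is no camera call.
A pose or a line that the arm cannot do raises MotionError and nothing moves.
- job_done(): hands the job in, once; it reports no verdict.
Readings, each from a call of its own:
- get_time(): time.
- get_joint_pos(): joint angles.
- get_qvel(): joint speeds.
- get_effort(): joint torques, N m.
- get_tcp_pos(): TCP position.
- get_ee_rot(): TCP orientation.
- get_ft_force(): force on the tool from outside, world axes, zero at the start.
- get_ft_torque(): the same for the moment, N m.
- get_grip_width(): opening from 0.0 (shut) to 1.0 (fully open).
Only numpy, scipy, OpenCV 4.12 (cv2) and the standard library are available. Lean on these libraries where they do the work, as an engineer would, in place of code of your own. Each camera call takes 0.05 s, during which the arm holds its last target.

## Working session

There is one attempt and no reset: what is moved stays moved. The work goes in short steps, each a Python script; the robot and the scene stay as the last script left them, time stands still between calls to the robot, and variables do not carry over. Pictures are saved under pics/ and viewed, and the job is handed in when it is done.

```bash
mkdir -p pics; ls; python3 - <<'E'
from station import *
import cv2,numpy as np
np.set_printoptions(precision=4,suppress=True)
for n in("side","top"):
    im=read_camera(n); cv2.imwrite(f"pics/{n}0.png",im[:,:,::-1])
    c=camera_info(n); print(n,c)
print(get_time(),get_tcp_pos(),get_ee_rot(),get_ft_force(),get_grip_width())
E
```

```text
pics
side {'intrinsics': array([[463.374 ,   0.    , 317.5824],
       [  0.    , 463.374 , 237.5214],
       [  0.    ,   0.    ,   1.    ]]), 'T': array([[ 0.9706,  0.1724, -0.1681,  0.3965],
       [-0.2401,  0.6431, -0.7272, -0.7109],
       [-0.0173,  0.7461,  0.6656,  0.7851],
       [ 0.    ,  0.    ,  0.    ,  1.    ]])}
top {'intrinsics': array([[614.9115,   0.    , 319.4059],
       [  0.    , 614.9115, 238.1853],
       [  0.    ,   0.    ,   1.    ]]), 'T': array([[ 0.0063,  0.9868, -0.1621,  0.3365],
       [-0.9997,  0.0103,  0.0243, -0.0195],
       [ 0.0256,  0.1619,  0.9865,  1.4204],
       [ 0.    ,  0.    ,  0.    ,  1.    ]])}
0.1 [0.1404 0.6085 0.222 ] [ 0.0004  0.7826  0.6226 -0.0005] [ 0.2991  0.8511 -0.2324] 1.0009557380419152
```

View pics/side0.png

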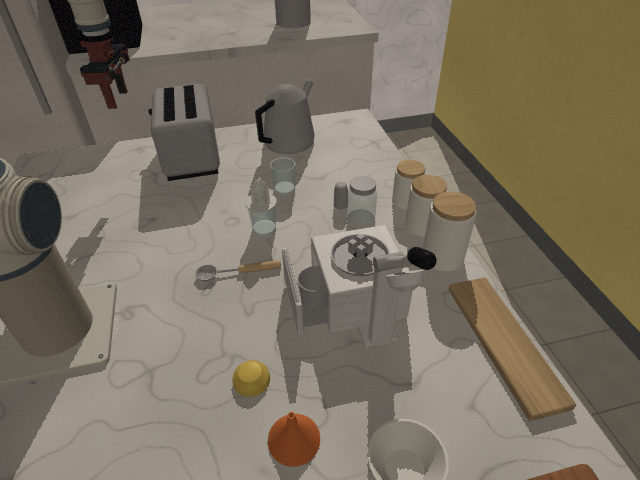

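View pics/top0.png

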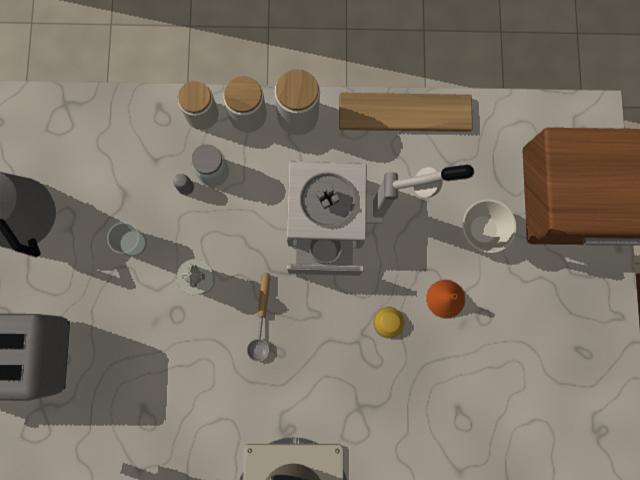

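The top view shows the press at about (327,200), its drawer panel at about (325,268), the cone in tumbler_a at about (195,277) and the spindle at about (328,199). The side view shows the cone at about (261,195) and the hub at about (360,245). I'll zoom in next.

```bash
cat > h.py <<'E'
import numpy as np,cv2
from station import *
np.set_printoptions(precision=4,suppress=True)
def ray(n,u,v):
    c=camera_info(n);K=c["intrinsics"];T=c["T"]
    d=np.array([(u-K[0,2])/K[0,0],-(v-K[1,2])/K[1,1],-1.])
    return T[:3,3],T[:3,:3]@d
def onz(n,u,v,z):
    o,d=ray(n,u,v); return o+d*(z-o[2])/d[2]
def proj(n,p):
    c=camera_info(n);K=c["intrinsics"];T=c["T"]
    q=T[:3,:3].T@(np.array(p)-T[:3,3])
    return np.array([K[0,2]+K[0,0]*q[0]/-q[2],K[1,2]-K[1,1]*q[1]/-q[2]])
def tri(a,b):
    o1,d1=ray("top",*a);o2,d2=ray("side",*b)
    A=np.c_[d1,-d2];s=np.linalg.lstsq(A,o2-o1,rcond=None)[0]
    p,q=o1+s[0]*d1,o2+s[1]*d2; return (p+q)/2,np.linalg.norm(p-q)
def crop(im,x0,y0,w,h,k,name):
    c=cv2.resize(im[y0:y0+h,x0:x0+w],None,fx=k,fy=k,interpolation=cv2.INTER_CUBIC)
    c=cv2.convertScaleAbs(c,alpha=1.5); cv2.imwrite(name,c[:,:,::-1] if c.ndim==3 else c)
E
python3 - <<'E'
from h import *
t=cv2.imread("pics/top0.png")[:,:,::-1];s=cv2.imread("pics/side0.png")[:,:,::-1]
crop(t,280,150,100,75,8,"pics/tp.png");crop(t,160,245,80,60,10,"pics/tc.png")
crop(t,280,220,100,60,8,"pics/td.png");crop(s,320,220,80,60,10,"pics/sp.png");crop(s,230,170,80,70,8,"pics/sc.png")
E
```

```text
(no output)
```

View pics/tp.png

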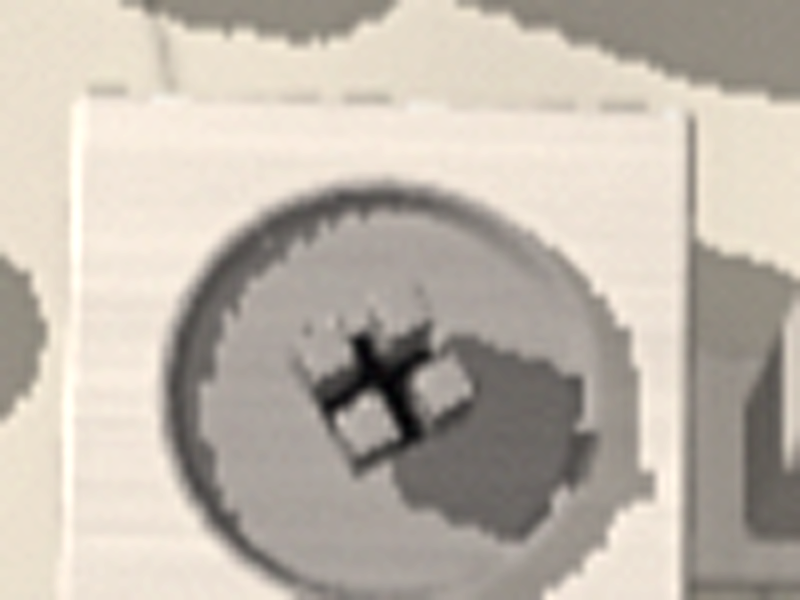

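View pics/tc.png

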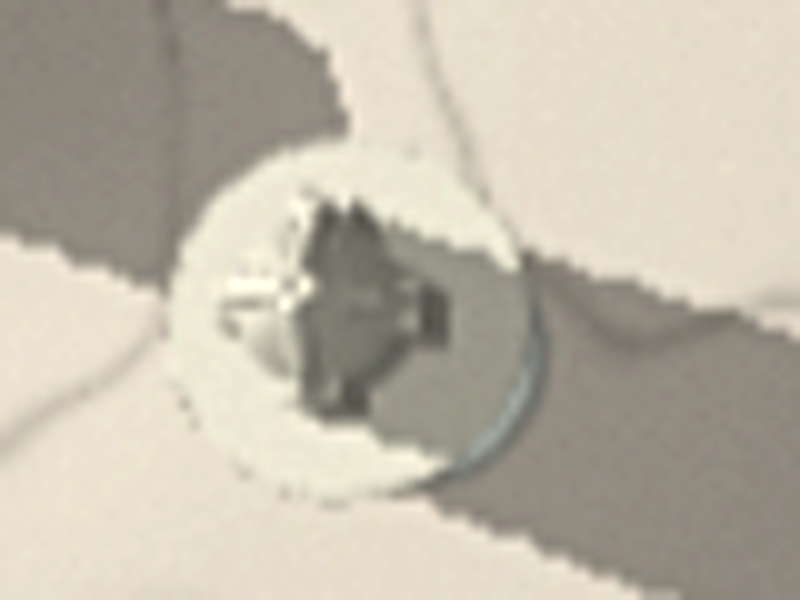

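View pics/td.png

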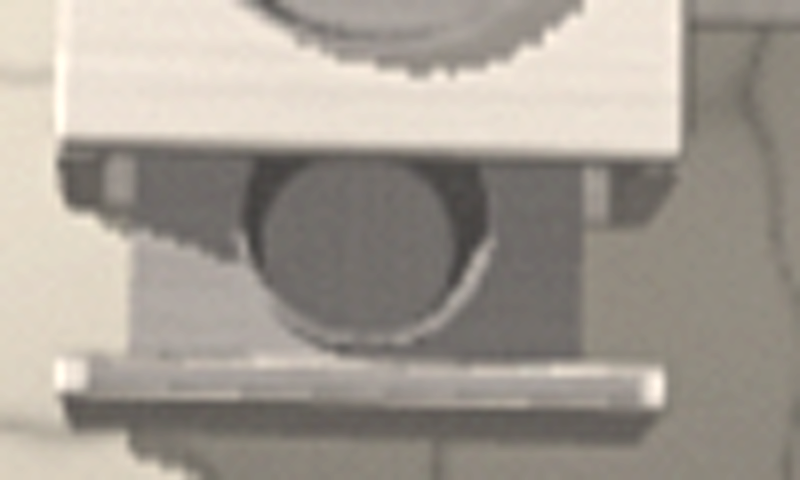

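View pics/sp.png

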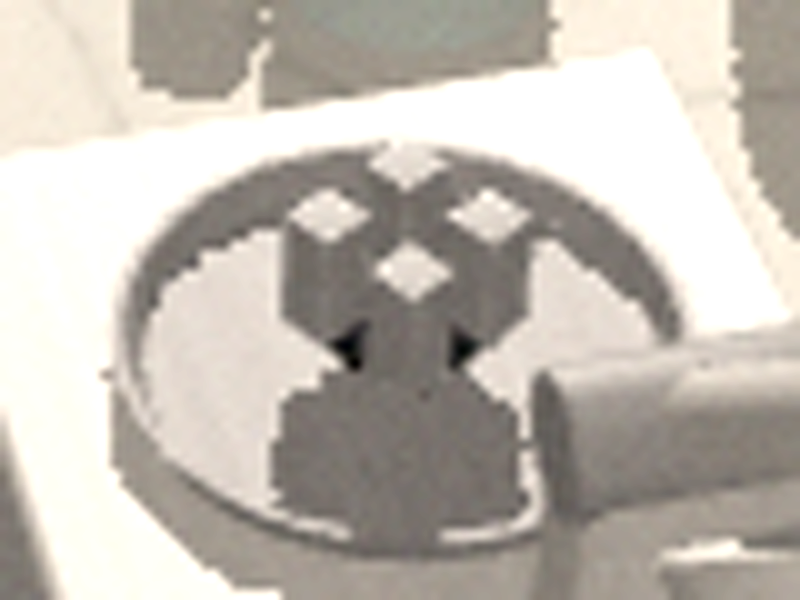

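View pics/sc.png

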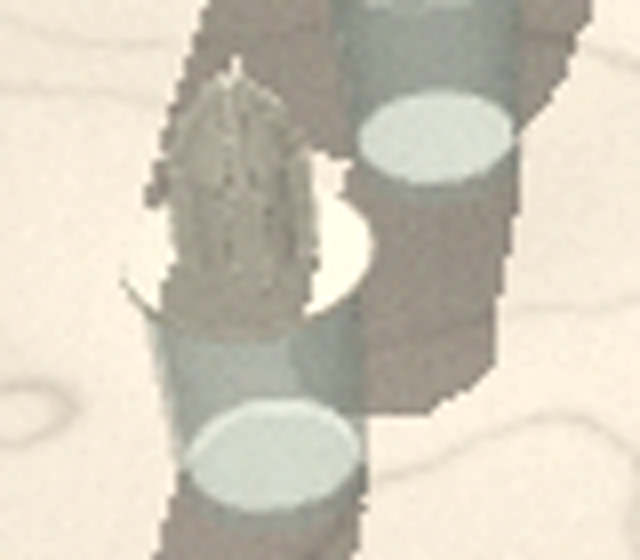

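```bash
python3 - <<'E'
from h import *
Z=lambda x,y,k,x0,y0:((x+.5)/k-.5+x0,(y+.5)/k-.5+y0)
# hub posts, side
P=[onz("side",*Z(x,y,10,320,220),.166)[:2] for x,y in((405,165),(490,215),(413,270),(328,215))]
P=np.array(P);print("hub side",P.mean(0),P)
d1=P[0]-P[2];d2=P[1]-P[3];print("lens",np.linalg.norm(d1),np.linalg.norm(d2),"diag ang",np.arctan2(d1[1],d1[0]),np.arctan2(d2[1],d2[0]))
Q=np.array([onz("top",*Z(x,y,8,280,150),.166)[:2] for x,y in((368,422),(440,388),(388,381))]);print("hub top",Q, "ang",np.arctan2(*(Q[1]-Q[0])[::-1]))
# dish rim top view ellipse
print("dish",[onz("top",*Z(x,y,8,280,150),.134)[:2] for x,y in((165,390),(640,390))],onz("top",*Z(385,180,8,280,150),.134))
# cone flange
print("cone",onz("top",*Z(349,318,10,160,245),.0875), [onz("top",*Z(x,y,10,160,245),.09)[:2] for x,y in((170,318),(528,318),(349,140),(349,497))])
print("dome", onz("side",*Z(237,62,8,230,170),.153),proj("top",onz("side",*Z(237,62,8,230,170),.153)))
for x,y in((225,315),(448,313),(335,205),(340,415)): print(onz("top",*Z(x,y,10,160,245),.128)[:2])
# press edges
E_=lambda x,y,x0,y0,z:onz("top",*Z(x,y,8,x0,y0),z)[:2]
print("back",E_(75,97,280,150,.125),E_(690,112,280,150,.125),"front",E_(60,145,280,220,.125),E_(680,157,280,220,.125))
print("panel outer",E_(57,397,280,220,.107),E_(662,408,280,220,.107),"inner",E_(60,355,280,220,.107),E_(660,367,280,220,.107))
E
```

```text
hub side [ 0.6325 -0.067 ] [[ 0.6364 -0.0522]
 [ 0.648  -0.0708]
 [ 0.6284 -0.0822]
 [ 0.617  -0.0625]]
lens 0.031020018232530068 0.03210345328437233 diag ang 1.3104300460062746 -0.2616413783152967
hub top [[ 0.6186 -0.0628]
 [ 0.628  -0.0816]
 [ 0.6297 -0.068 ]] ang -1.1103287426493893
dish [array([ 0.6339, -0.0095]), array([ 0.6355, -0.1369])] [ 0.6927 -0.0682  0.134 ]
cone [0.469  0.2176 0.0875] [array([0.4684, 0.2556]), array([0.469 , 0.1787]), array([0.5074, 0.2187]), array([0.4301, 0.2156])]
dome [0.4725 0.2277 0.153 ] [184.0463 271.3727]
[0.4653 0.2363]
[0.4662 0.1898]
[0.4888 0.2143]
[0.4446 0.2115]
back [0.7174 0.016 ] [ 0.7155 -0.1517] front [0.5497 0.0176] [ 0.5482 -0.1481]
panel outer [0.4842 0.0179] [ 0.4827 -0.1446] inner [0.4955 0.0173] [ 0.4938 -0.1441]
```

```bash
python3 - <<'E'
from h import *
s=cv2.imread("pics/side0.png");t=cv2.imread("pics/top0.png")
g=cv2.cvtColor(s,cv2.COLOR_BGR2GRAY)
sub=g[231:253,345:378]
m=(sub>115).astype(np.uint8)
n,l,st,ce=cv2.connectedComponentsWithStats(m,connectivity=4)
P=[]
for i in range(1,n):
    if 15<st[i,4]<80:
        # intensity weighted centroid
        ys,xs=np.where(cv2.dilate((l==i).astype(np.uint8),np.ones((3,3)))>0)
        w=np.clip(sub[ys,xs].astype(float)-90,0,None)
        u,v=(xs*w).sum()/w.sum()+345,(ys*w).sum()/w.sum()+231
        p=onz("side",u,v,.166);P.append(p[:2]);print(st[i,4],u,v,p[:2])
P=np.array(P)
if len(P)==4:
    c=P.mean(0);a=np.arctan2(*(P-c).T[::-1]);ph=np.angle(np.exp(4j*(a-np.pi/4)).mean())/4
    print(c,"slot ang",ph,np.linalg.norm(P-c,axis=1), a%(np.pi/2)-np.pi/4)
# overlays
c=np.array([.469,.2174]);th=.04
for n,im,(x0,y0) in(("top",t,(160,245)),("side",s,(225,170))):
    k=8;z=cv2.resize(im[y0:y0+70,x0:x0+90],None,fx=k,fy=k,interpolation=cv2.INTER_CUBIC)
    f=lambda p:tuple(int(q) for q in ((proj(n,p)-[x0,y0]+.5)*k-.5))
    for A in np.linspace(0,2*np.pi,72):
        cv2.circle(z,f([c[0]+.039*np.cos(A),c[1]+.039*np.sin(A),.09]),1,(0,0,255),-1)
        cv2.circle(z,f([c[0]+.035*np.cos(A),c[1]+.035*np.sin(A),.085]),1,(255,0,0),-1)
    for j in range(4):
        A=th+j*np.pi/2;e=np.array([np.cos(A),np.sin(A)]);q=np.array([-e[1],e[0]])
        pts=[[*(c+.022*e+sg*.006*q),zz] for sg,zz in((1,.09),(1,.128),(-1,.128),(-1,.09))]
        for i in range(3):cv2.line(z,f(pts[i]),f(pts[i+1]),(0,200,0),1)
    cv2.imwrite(f"pics/ov_{n}.png",z)
E
```

```text
24 352.30042918454933 240.947782546495 [ 0.617  -0.0622]
25 368.4323361823362 241.01210826210826 [ 0.6479 -0.0707]
31 346.1242105263158 247.55526315789473 [ 0.5997 -0.0775]
24 360.6420824295011 246.57845263919017 [ 0.628  -0.0822]
42 374.83041886945915 248.46807645384303 [ 0.653  -0.0945]
```

View pics/ov_top.png

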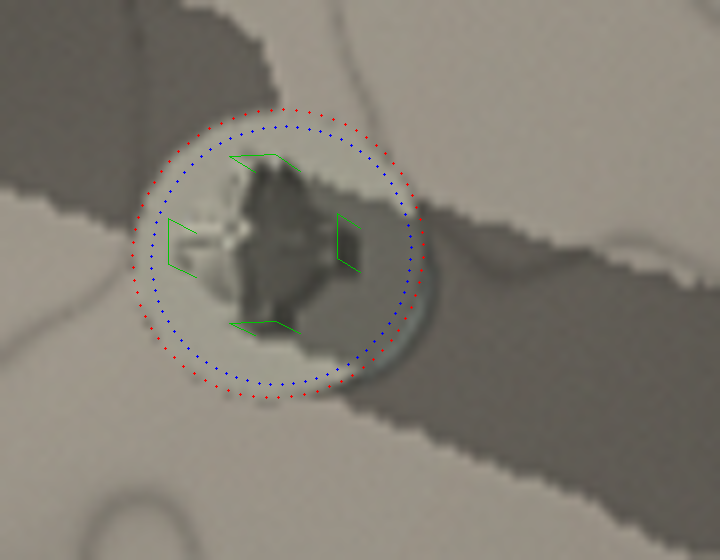

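View pics/ov_side.png

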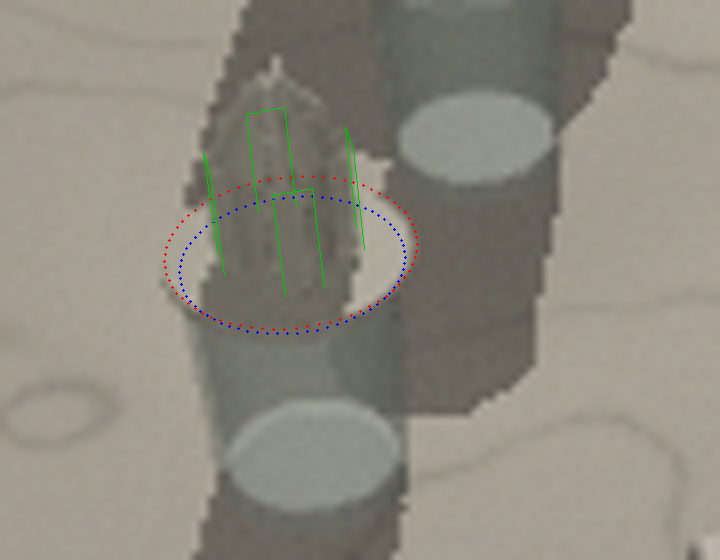

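The overlay agrees with the flange to about 1 mm in both views. The slot angle is about 0.515 rad, the hub is at (0.6325,-0.0665) and the press yaw is about -0.01. Next I'll shut the drawer.

```bash
cat >> h.py <<'E'
def q(yaw): return [0.,float(np.cos(yaw/2)),float(np.sin(yaw/2)),0.]
E
python3 - <<'E'
from h import *
p=get_tcp_pos()
movel([p[0],p[1],.28],v=.2)
Y=np.pi/2-.01
move_pose([.44,-.065,.20],q(Y)); print(get_time(),get_tcp_pos())
command_gripper(0.0)
movel([.44,-.065,.09],v=.15)
print(get_time(),get_ft_force(),get_joint_pos())
r=movel([.512,-.0657,.09],v=.06,until_force=15); print(r,get_tcp_pos(),get_ft_force(),get_time())
if not r:
    r=movel([.545,-.066,.09],v=.025,until_force=12); print(r,get_tcp_pos(),get_ft_force(),get_time())
im=read_camera("top");cv2.imwrite("pics/top1.png",im[:,:,::-1]);crop(im,250,150,160,120,5,"pics/t1.png")
E
```

```text
3.1583 [ 0.4403 -0.0646  0.2001]
5.3833 [ 0.157  -0.1    -0.2934] [-0.1734  0.3893  2.1038  0.      0.6478 -1.7342]
False [ 0.5123 -0.0656  0.0901] [-0.0803 -0.3978  1.286 ] 6.7333
True [ 0.5253 -0.0657  0.0895] [ 0.8689 -0.1371  0.3484] 7.45
```

View pics/t1.png

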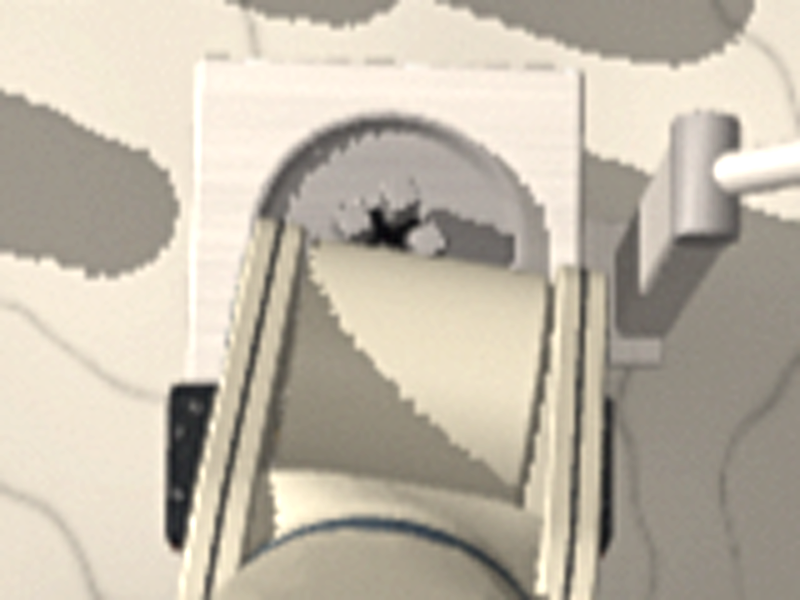

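The finger stopped at x=0.5253, where I predicted 0.5255 for a shut drawer. I'll push once more, firmly, then back off and check.

```bash
python3 - <<'E'
from h import *
r=movel([.54,-.066,.09],v=.02,until_force=18); print(r,get_tcp_pos(),get_ft_force(),get_time())
movel([.50,-.0655,.09],v=.12)
movel([.49,-.0655,.26],v=.25)
G=.04
move_pose([.469,.2174,.20],q(G))
command_gripper(1.0)
print(get_time(),get_tcp_pos())
for n in("top","side"):
    im=read_camera(n);cv2.imwrite(f"pics/{n}2.png",im[:,:,::-1])
    crop(im,*((250,150,160,120,5) if n=="top" else (230,190,200,150,4)),f"pics/{n}2c.png")
E
```

```text
True [ 0.5252 -0.0655  0.0888] [ 0.182   0.4377 -0.1267] 7.9083
12.2833 [0.469  0.2174 0.2   ]
```

View pics/top2c.png

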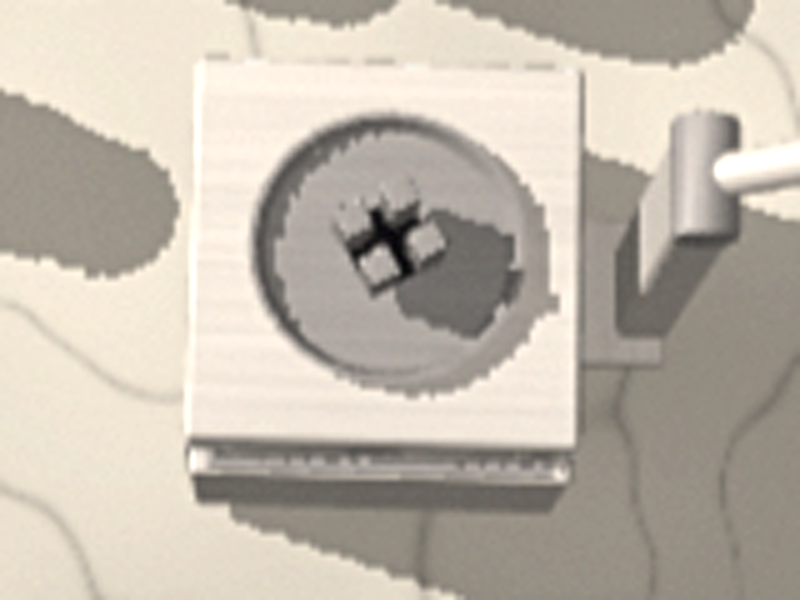

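View pics/side2.png

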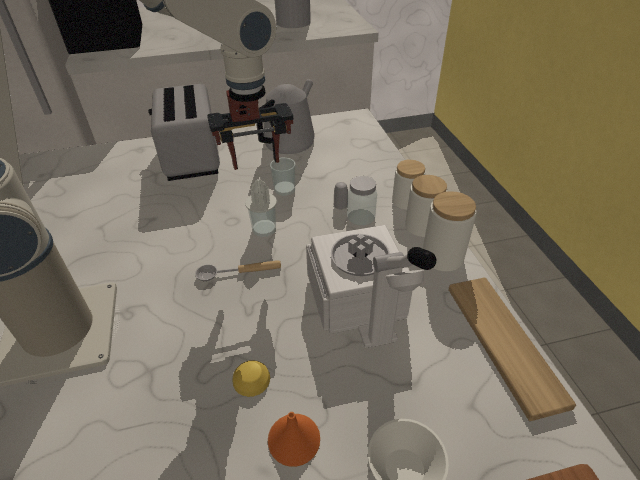

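The drawer panel is now flush with the housing: front edge at row ~445 of the crop, panel down to ~480. The open fingers stand above the cone, with tips at (236,165) and (277,160) in the side view. Next is the grasp.

```bash
python3 - <<'E'
from h import *
print("tcp in side px",proj("side",[.469,.2174,.2]))
r=movel([.469,.2174,.094],v=.1,until_force=6); print(r,get_tcp_pos(),get_ft_force())
command_gripper(0.0); print("w",get_grip_width()*88,get_tcp_pos(),get_time())
f0=get_ft_force()
for n in("side","top"):
    im=read_camera(n);cv2.imwrite(f"pics/{n}3.png",im[:,:,::-1])
    crop(im,*((150,220,120,90,6) if n=="top" else (210,130,120,90,6)),f"pics/{n}3c.png")
E
```

```text
tcp in side px [256.2867 163.1232]
False [0.4694 0.2176 0.0945] [-0.1575  0.1894  1.1797]
w 44.30874940062799 [0.4691 0.2174 0.094 ] 14.3417
```

View pics/side3c.png

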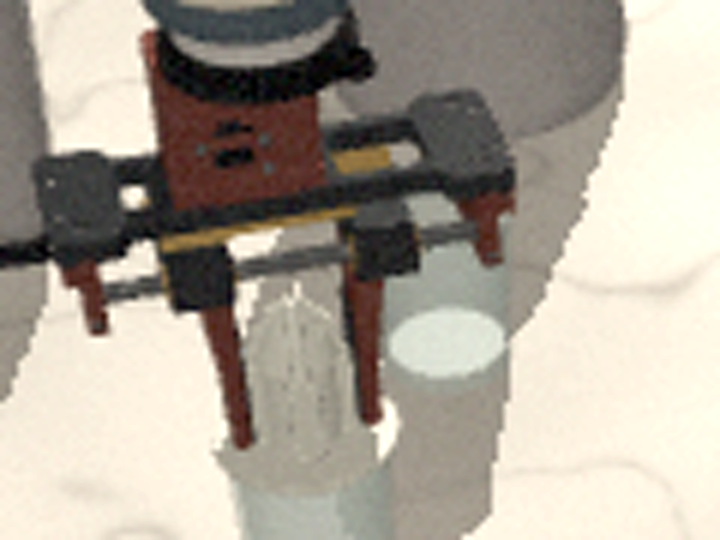

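Grip width is 44.3 mm, so the fingers are square on two opposite rib ends. Next I lift the cone and take it over the hub.

```bash
python3 - <<'E'
from h import *
movel([.469,.2174,.135],v=.06)
movel([.469,.2174,.26],v=.15); print(get_ft_force(),get_grip_width()*88)
move_pose([.6325,-.0665,.23],q(.515)); print(get_time(),get_tcp_pos(),get_joint_pos())
for n in("side","top"):
    im=read_camera(n);cv2.imwrite(f"pics/{n}4.png",im[:,:,::-1])
    crop(im,*((280,140,120,90,6) if n=="top" else (300,170,130,98,6)),f"pics/{n}4c.png")
E
```

```text
[ 0.3441 -0.3675 -1.756 ] 44.261972607456286
17.5083 [ 0.6321 -0.0657  0.2296] [-0.1224  0.4316  1.599   0.0004  1.112  -0.6376]
```

View pics/side4c.png

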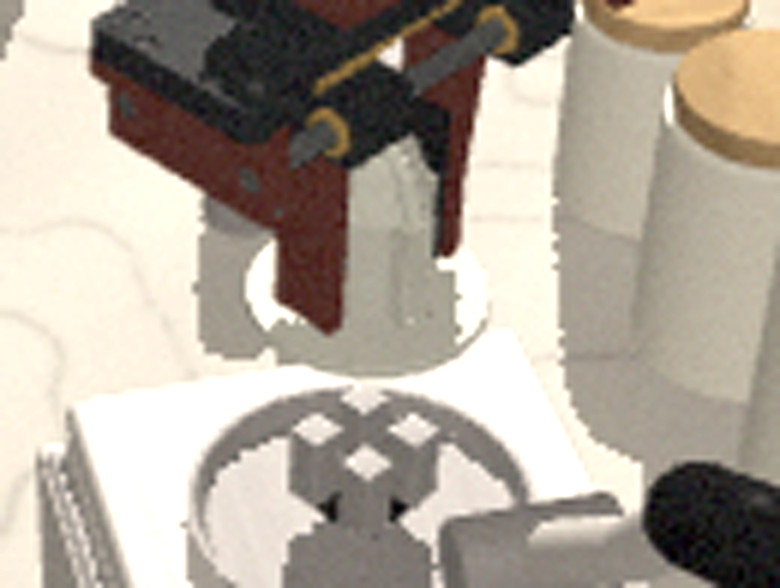

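View pics/top4.png

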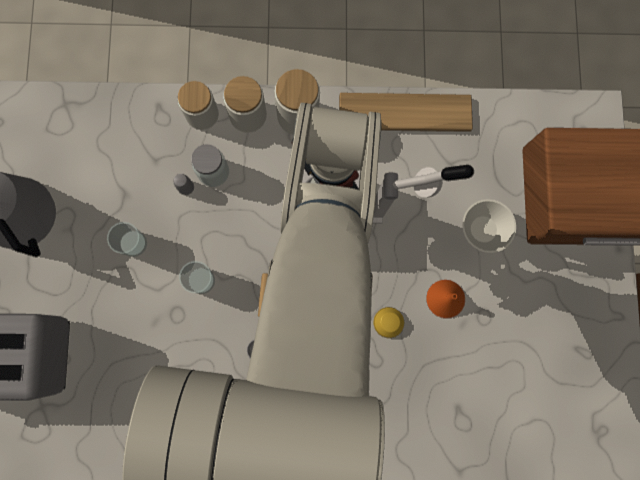

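View pics/side4.png

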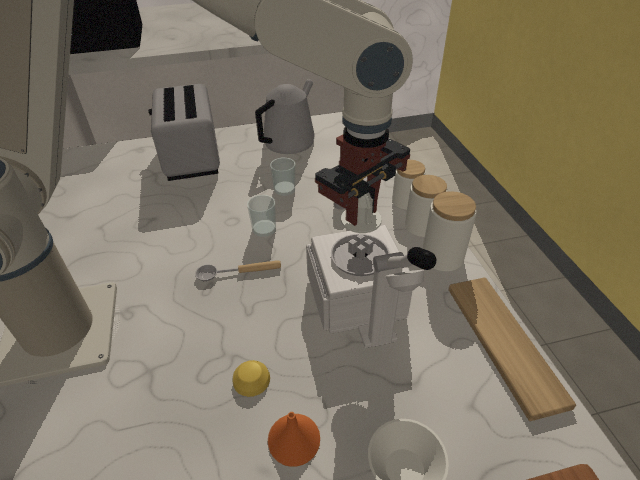

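```bash
python3 - <<'E'
from h import *
c=get_tcp_pos()
def ell(zf):
    A=np.linspace(0,6.283,361)
    U=np.array([proj("side",[c[0]+.039*np.cos(a),c[1]+.039*np.sin(a),z]) for z in(zf,zf+.005) for a in A])
    return U[:,0].min(),U[:,0].max(),U[:,1].max()
for zf in(.218,.2206): print(zf,ell(zf))
im=cv2.imread("pics/side4.png");g=cv2.cvtColor(im,cv2.COLOR_BGR2GRAY)
f=lambda x,y:((x+.5)/6-.5+300,(y+.5)/6-.5+170)
print("obs",f(245,375),f(491,375))
for r in range(214,224): print(r,g[r,336:384:1][:8],g[r,374:386])
P=np.array([onz("side",*f(x,y),.166)[:2] for x,y in((363,397),(413,430),(367,462),(319,430))]);print("hub",P.mean(0))
E
```

```text
0.218 (np.float64(340.8689646102913), np.float64(381.9940559298532), np.float64(233.87754219465916))
0.2206 (np.float64(340.8909135530587), np.float64(382.0972702484569), np.float64(232.8197271433091))
obs (340.4166666666667, 232.08333333333334) (381.4166666666667, 232.08333333333334)
214 [104 102 102 104 102 115 183 183] [182 184 182 182 183 182 163 168 167 169 169 169]
215 [104 103 102 105 104 158 181 183] [112 113 180 183 182 183 183 169 167 168 167 169]
216 [105 105 105 104 104 171 184 184] [108 109 178 182 183 183 187 170 167 168 168 169]
217 [105 104 104 104 104 180 185 183] [109 111 178 181 183 183 183 165 168 170 170 170]
218 [100 104 104 103 103 180 183 183] [110 111 178 183 182 184 182 173 170 170 169 170]
219 [102 105 104 102 102 178 183 184] [108 108 112 179 183 182 183 172 167 169 170 170]
220 [103 102 104 103  98 127 180 184] [110 109 177 180 181 181 183 154 166 168 168 170]
221 [102 102 101 106 103  90 184 184] [110 111 178 183 182 181 182 150 168 168 169 169]
222 [106 102 103 103 106  92 145 182] [111 111 178 181 181 181 183 155 167 167 168 170]
223 [104 106 101 103 105 101  96 177] [111 107 180 183 181 185 128 149 167 170 168 170]
hub [ 0.6325 -0.0671]
```

Against the hub in the same view, the cone sits about 1.5 mm to the left. I'll shift by that much and go down with a force guard.

```bash
python3 - <<'E'
from h import *
T=[.6335,-.0673]
movel([*T,.203],v=.06); wait(.2); print(get_tcp_pos(),get_ft_force(),get_time())
r=movel([*T,.178],v=.02,until_force=4); print(r,get_tcp_pos(),get_ft_force(),get_ft_torque(),get_time())
im=read_camera("side");cv2.imwrite("pics/side5.png",im[:,:,::-1]);crop(im,300,170,130,98,6,"pics/side5c.png")
E
```

```text
[ 0.6337 -0.0674  0.2034] [ 0.6249  1.1031 -1.4024] 18.4083
False [ 0.6336 -0.0673  0.1782] [ 0.2652 -0.6048 -1.3296] [-0.0774  0.022  -0.0182] 19.8083
```

View pics/side5c.png

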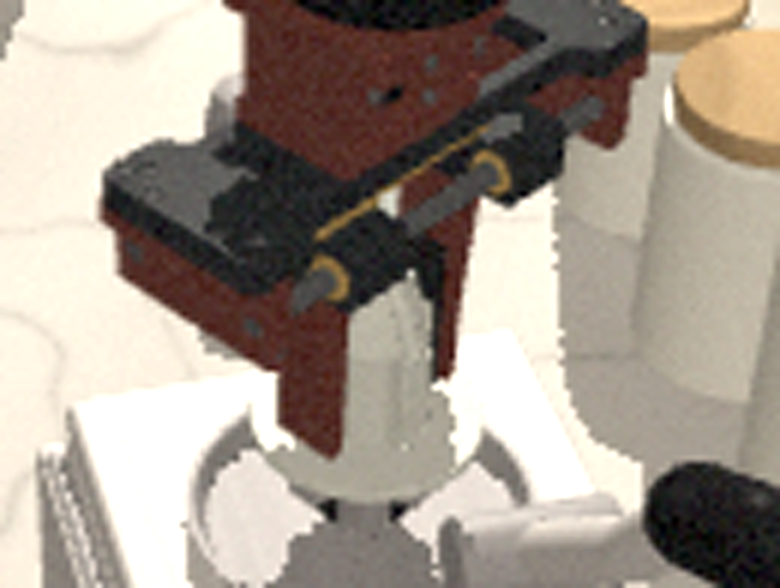

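The spline dropped into the slot with no contact force. The flange is now about 3 mm above home. Next I slide it home and press, watching the force.

```bash
python3 - <<'E'
from h import *
T=[.6335,-.0673]
for z in [.176,.175,.174,.173,.172,.171,.170,.169,.168,.167,.166,.165,.164]:
    movel([*T,z],v=.02); wait(.15)
    f=get_ft_force();print(z,get_tcp_pos()[2],f,get_grip_width()*88)
    if f[2]>16: break
print(get_ft_torque(),get_time())
E
```

```text
0.176 0.17598284733604339 [ 0.2475 -0.629  -0.8094] 44.21790455894606
0.175 0.17507542960092953 [-0.1232 -0.1716 -2.4373] 43.82097059029744
0.174 0.17433070122861968 [-0.5135 -0.2454  3.517 ] 44.43069161234705
0.173 0.17316814617420676 [-0.9371 -0.1242  3.7827] 44.426791639378145
0.172 0.17218869785871976 [-1.6776  0.5534  5.3883] 44.199412541459054
0.171 0.17134076871746584 [-1.1319 -0.9418  7.0181] 44.41242537247205
0.17 0.17045340662934144 [-1.6589 -0.4879  8.0236] 44.362803092556945
0.169 0.1695894637270812 [-2.2256 -0.5589  7.7068] 44.30360858877046
0.168 0.16871695699482078 [-2.2662 -0.1561  8.7603] 44.318916257917984
0.167 0.16786082583485684 [-2.6451  0.3979 10.4555] 44.34135551405984
0.166 0.1669888597407299 [-3.5187  0.3721 11.081 ] 43.94904837529908
0.165 0.16684227447013117 [-5.2403  0.2462 16.506 ] 44.22944967932338
[-0.0398  1.099  -0.012 ] 24.6583
```

First contact came at about 0.1748 m and the stop at 0.1668 m, which is the full 8 mm of travel. Past that the force jumps while the height hardly changes. I'll add a small margin and look once more.

```bash
python3 - <<'E'
from h import *
movel([.6335,-.0673,.164],v=.02); wait(1.0)
print(get_tcp_pos(),get_ft_force(),get_grip_width()*88,get_time())
im=read_camera("side");cv2.imwrite("pics/side6.png",im[:,:,::-1])
E
```

```text
[ 0.634  -0.0675  0.1668] [-7.4692  0.329  22.2524] 44.043827481273176 25.9083
```

View pics/side6.png

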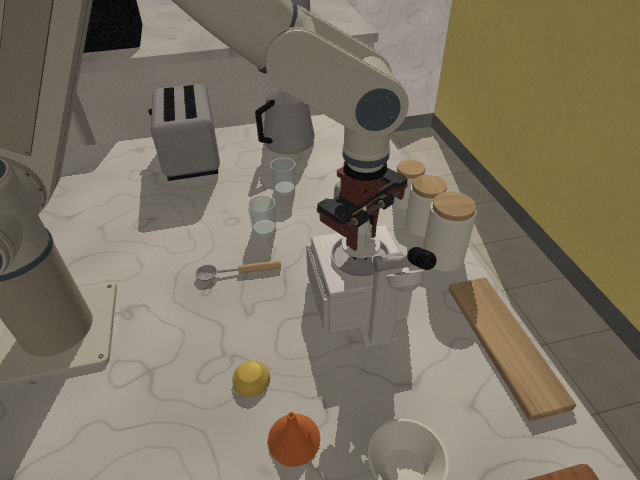

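The cone is seated at about (360,250), held and pressed. Both tumblers stand upright at (262,215) and (283,175), the drawer is flush, and the other things haven't moved.

```bash
python3 -c "
from station import *
job_done();print(get_time(),get_ft_force(),get_tcp_pos())"
```

```text
the job is handed in; nothing more can be done
the job is handed in; nothing more can be done
```

The job is done and handed in at about 26 s of the 58 s allowed. The cone is seated, pressed to the bottom of the spindle's travel and still held in the fingers.

- **Drawer:** I pushed it shut first. The finger stopped at x = 0.525, the predicted shut position, and a second, firmer push did not move it. The picture afterwards shows the panel flush with the housing.
- **Cone:** I gripped it by two opposite rib ends; the width read 44.3 mm against the nominal 44 mm. I lifted it out of the tumbler and turned it to the hub's slot angle of about 0.515 rad. The spline dropped into the slot without meeting resistance.
- **Pressing:** Contact began at a tool height of about 174.8 mm and the stop came at 166.8 mm, matching the 8 mm travel. The final hold is about 22 N downward, with the grip still at 44 mm.
- **Other things:** The last picture shows both tumblers upright and everything else in place.

No check failed. Two readings were slightly off:
- **Cone over the hub:** it appeared about 1.5 mm off in the side view, and I corrected that before going down.
- **Side force:** about 7 N remains while the cone is pressed against the stop.

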